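# Free the kit box's tray with the release pin and scrap the bent bracket

## Task

The bracket tray is locked in the grey kit box: take the release pin from its stand, push it through the access hole in the sloping panel to trip the hidden latch so that the tray springs fully out, and put the pin back upright in its stand, down to its collar, when done with it. The one bent bracket on the tray must end up in the scrap bin; leave the two straight brackets lying on the tray, the tray out, and everything else on the table where it is.

Things in the scene. Friction and masses are not known exactly. Their poses are not given: they have to be found in the camera images.
- kit_box: The grey sheet-metal kit box, fixed, 215 mm deep (its x), 240 mm wide (its y), front face at x = -110 mm and 60 mm high, back at x = +105 mm and 210 mm high, its top a flat panel rising from front to back at 35 deg to the table. Origin: underside, level with the table; +x points from its low front to its high back. A spring tray with three brackets is locked inside and comes out of the front (towards -x).
- access_hole (a point): Centre of the access hole's mouth on the sloping panel, at (25, 0, 154.5) mm in the kit box's frame: a round hole 18 mm in diameter through a 50 mm square black bushing, 30 mm long and 2 mm proud of the panel. The hole runs square to the panel: going in, its direction in the box's frame is (sin 35, 0, -cos 35) deg = (0.574, 0, -0.819), so the pin must be held tilted 35 deg from vertical.
- latch_pad (a point): Centre of the face of the hidden latch's round push pad (38 mm in diameter), on the hole's axis 45 mm in from access_hole; it moves with the latch.
- latch (a joint): Travel of the latch pad along the hole's axis, inwards: 0 at rest to 0.014 m fully pressed. It springs back by itself. The tray is set free once it is pressed past 0.007 m; 3 N starts it, about 5 N at 0.007 m, 7.5 N at the end.
- tray (a joint): Travel of the spring tray out of the box's front (-x of the box): 0 locked in, 0.13 m fully out. Once freed it slides out by its own spring in about 1.5 s and stays out.
- tray_floor (a point): Centre of the tray's inner floor (108 mm along x, 216 mm along y; axes as the kit box's), 8 mm above the table; it moves with the tray. Rim 20 mm above the table at the sides, 22 mm at the back; front plate 50 mm.
- release_pin: The release pin: a steel shank 10 mm in diameter and 88 mm long with a blunt tip, a collar 32 mm in diameter and 6 mm thick above it, and a round black handle 26 mm in diameter and 55 mm long above that (94 to 149 mm from the tip). Origin: the tip; +z runs along the axis to the handle. It starts upright in the stand.
- pin_stand: The pin's stand, an upright aluminium block 60 x 60 x 95 mm, fixed, with a bore 16 mm in diameter right through it from the top. Origin: its underside, on the bore's axis. The pin hangs in it by its collar, which rests on the block's top, so that the tip is 7 mm above the table.
- scrap_bin: The scrap bin, an open dark steel box 160 x 120 x 45 mm (x, y, z), walls and floor 4 mm, fixed, empty at the start. Origin: centre of its underside.
- bent_bracket: The bent bracket to be scrapped: an aluminium channel, open side down, 24 mm wide and 22 mm high, 60 g. Its straight leg is 64 mm long (x from -48 to +16 mm); beyond x = 12 mm the last 36 mm is kinked 35 deg sideways towards +y. Origin: underside, on the straight leg's axis, halfway along the whole 96 mm length; z up. It lies on the tray in any of the three places, roughly along the box's x, and rides out with it.
- bracket_a: A good bracket: straight aluminium channel, open side down, 96 mm long (x), 24 mm wide, 22 mm high, 60 g. Origin: centre of its underside. It lies on the tray.
- bracket_b: A second good bracket, the same as bracket_a.
- wheel_1: Bystander, loose: drive wheel with a pale tread lying flat, 124 mm across, 38 mm high. Origin on its underside.
- wheel_2: Bystander, loose: drive wheel, as wheel_1. Origin on its underside.
- wrench: Bystander, loose: wrench lying on the table. Origin on its underside.
- hub: Bystander, loose: black wheel hub, 56 mm across, 42 mm high. Origin on its underside.
- screw_cup: Bystander, loose: clear cup, 68 mm across, 50 mm high. Origin on its underside.
- angle_bracket: Bystander, loose: perforated L bracket, 80 x 60 mm, 50 mm high. Origin on its underside.

How it is judged:
By the outcome, as a careful person would: the job done as asked, in the order asked, and still so for the second after the job is handed in, with the robot touching nothing.
It also fails if it takes over 72 s, if anything falls off the work surface, if the arm or the gripper's body presses on something with over 40 N, if the wrist force passes 120 N, or if a joint passes its speed limit or range.

## Robot

A 6-joint arm with a two-finger parallel gripper is mounted at the origin on the work surface. World frame = base frame: x ahead of the robot, y to its left, z up, the work surface at z = 0. Lengths are in mm, angles in rad, forces in N, time in s.
With the tool pointing down it reaches from about 275 to 750 mm from the base axis. Payload 10.2 kg.
Tool frame: the origin (TCP) lies at the very end of the fingers, on their centre line; the grasp point (between the pads) lies 19 mm behind it; z points along the fingers, y is the line along which they close (so a half turn about z gives the same grasp; the last joint's range is limited). The gripper opens to 85 mm and grips with 20 to 120 N. Pads are 22 mm wide; open, the fingers measure 114 mm over their backs; the gripper's body (76 mm by 85 mm) begins 54 mm behind the grasp point. The pads swing forward as they close: fully open they stand 13 mm farther back than shut.
Start: joints at [-1.442, 0.313, 1.498, -0, 1.331, -0.223], TCP at [180.896, -492.857, 231.294] pointing down, gripper open.
Joint ranges: [-2.94, 2.94], [-0.97, 2.17], [0.19, 2.56], [-1.23, 4.37], [0.02, 3.11], [-2.88, 2.88]. Speed limits (rad/s): [2.39, 2.39, 3.01, 3.14, 3.14, 3.14].

## Interface

Orientations are given as a unit quaternion [w, x, y, z].
In Python, from rig import ctrl, optics gives the robot as it stands. The module is installed in compiled form; this text tells all that it offers.
- The arm moves only by the shell command python3 -m handwheel 'ROWS' [FORCE]. ROWS is JSON, a list that holds one entry, the list of rows, each a list of 5 numbers: the gripper command: -1 is fully open, 1 is shut, values between are in proportion, then the shift along the world's x, y, z in units of 50 mm (1.0 is 50 mm), then the turn about the world's z in units of 8 degrees (1.0 is 8 degrees). In form: [[[gripper, tx, ty, tz, twist], ...]]. A call has 1 to 10 rows; each row shifts and turns the commanded pose from where the row before left it; what a row does not reach is not made up. A row lasts 1/10 s, in which the tool goes at most 50 mm and 8.59 degrees, less where a joint would pass 70% of its speed; a pose out of reach is approached as far as the arm can. A call is refused whole if a number of a shift passes 1 or a number of a turn 1, either way. A call with a gripper value outside its range is refused whole. The fingers move at their own pace and stop on an object; FORCE is the grip in N (left out, the last holds). Time passes only in rows, so rows that do not move let the fingers close. It gives the time, the measured TCP pose, the force, the opening and the grip force at its end, in the units of the state.
- ctrl.sense(): the state, without advancing time (a new reading comes with each control period).
- optics.capture(name): name is "scene" or "top" or "wrist"; returns a dict with "img" (384x512x3 uint8, blue, green, red), "K" (3x3 intrinsics, pixels), "R" (3x3) and "t" (3): a world point X has camera coordinates R X + t. Camera axes: x right, y down, z forward; pixel columns grow to the right and rows downward; lengths in mm; the calibration is good to about 2 mm. A picture is of the moment at which its call begins. There is no depth.
- ctrl.finish_job(): hands the job in; it is judged then, once.
The state is a dict: "time_s": time; "joints": joint angles; "dq": joint speeds; "tau": joint torques, N m; "eef_pos": TCP position; "ee_rot": TCP orientation; "force": force on the tool from outside, world axes, zero at the start; "wrist_torque": the same for the moment, N m; "grip_width": opening from 0.0 (shut) to 1.0 (fully open); "grip_force": force on a finger pad.
Only numpy, scipy, OpenCV 4.12 (cv2) and the standard library are available. Lean on these libraries where they do the work, as an engineer would, in place of code of your own. Each camera call takes 0.05 s, during which the arm holds its last target. There are 200 camera calls.

## Working session

There is one attempt and no reset: what is moved stays moved. The work goes in short steps, Python scripts to look and compute and a shell command to move; the robot and the scene stay as the last step left them, time stands still between calls to the robot, and variables do not carry over. Pictures are saved under pics/ and viewed, at most 10 in all, crops included, and the job is handed in when it is done.

```bash
mkdir -p pics
cat > h.py <<'E'
import numpy as np, cv2, pickle, os
from rig import ctrl, optics
def cap(n,save=None):
    c=optics.capture(n); c={k:np.array(v) for k,v in c.items() if k in('img','K','R','t')}
    if save: cv2.imwrite(f'pics/{save}.png',c['img']); pickle.dump(c,open(f'pics/{save}.pkl','wb'))
    return c
def load(s): return pickle.load(open(f'pics/{s}.pkl','rb'))
def ray(c,u,v):
    d=c['R'].T@np.linalg.inv(c['K'])@np.array([u,v,1.]); return -c['R'].T@c['t'].ravel(), d/np.linalg.norm(d)
def onz(c,u,v,z):
    o,d=ray(c,u,v); return o+d*(z-o[2])/d[2]
def proj(c,X):
    p=c['K']@(c['R']@np.array(X,float)+c['t'].ravel()); return p[:2]/p[2]
def tri(c1,p1,c2,p2):
    o1,d1=ray(c1,*p1);o2,d2=ray(c2,*p2)
    s=np.linalg.lstsq(np.c_[d1,-d2],o2-o1,rcond=None)[0]
    a=o1+s[0]*d1;b=o2+s[1]*d2; return (a+b)/2,np.linalg.norm(a-b)
E
python3 - <<'E'
from h import *
for n in('scene','top'):
    c=cap(n,n+'0'); print(n,ray(c,256,192))
a,b=cv2.imread('pics/scene0.png'),cv2.imread('pics/top0.png')
cv2.imwrite('pics/s0big.png',cv2.resize(a,(800,600),interpolation=cv2.INTER_CUBIC)); cv2.imwrite('pics/t0big.png',cv2.resize(b,(800,600),interpolation=cv2.INTER_CUBIC))
print({k:np.round(v,3) for k,v in ctrl.sense().items()})
E
```

```text
scene (array([ 837.5133697 , -500.78745589, 1100.02826676]), array([-0.23089508,  0.44550217, -0.86499438]))
top (array([ 461.99678374,   19.87936018, 1583.33541167]), array([ 6.03522214e-02,  5.30674373e-04, -9.98177002e-01]))
{'time_s': np.float64(0.1), 'joints': array([-1.442,  0.313,  1.498, -0.   ,  1.331, -0.223]), 'dq': array([-0.001, -0.003, -0.002, -0.   ,  0.   , -0.   ]), 'tau': array([ 2.0000e-03, -4.1290e+01, -2.6014e+01, -0.0000e+00,  3.0000e-03,
       -0.0000e+00]), 'eef_pos': array([ 180.871, -492.631,  230.783]), 'ee_rot': array([-0.001,  0.985,  0.175,  0.   ]), 'force': array([ 0.114, -0.366,  0.457]), 'wrist_torque': array([ 0.012,  0.015, -0.005]), 'grip_force': np.float64(0.0), 'grip_width': np.float64(0.997)}
```

View pics/s0big.png

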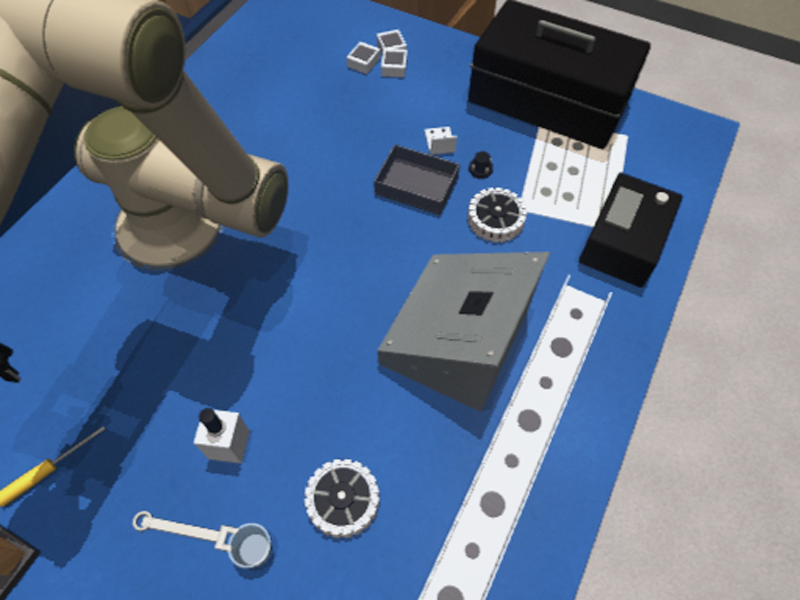

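View pics/t0big.png

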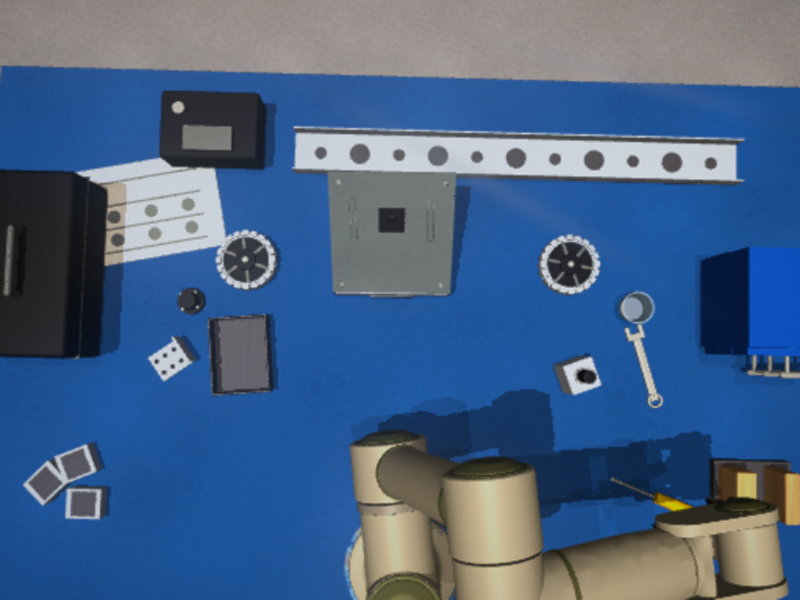

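The scene view shows the box at about (462,320)/800 and the pin stand at (220,435). In the top view the box's bushing is at (391,219)/800, the stand at (580,376), the bin at (240,354), and wheel_1 and wheel_2 at (246,260) and (570,264). The box front faces the robot.

Run:
```python
from h import *
s,t=load('scene0'),load('top0'); k=512/800
def blob(c,u,v,w,f):
    x0,y0=int(u*k-w),int(v*k-w); im=c['img'][y0:y0+2*w,x0:x0+2*w].astype(int)
    m=f(im).astype(np.uint8); n,l,st,ce=cv2.connectedComponentsWithStats(m)
    i=1+np.argmax(st[1:,4]); cnt=cv2.findContours((l==i).astype(np.uint8),0,2)[0][0]
    return ce[i]+[x0,y0],st[i,4],cv2.minAreaRect((cnt+[x0,y0]).astype(np.float32)),cnt.reshape(-1,2)+[x0,y0]
dark=lambda im:im.max(2)<45
B=blob(t,391,219,14,dark);Bs=blob(s,476,303,16,dark)
print('bushing',B[:3],Bs[:2]); print(tri(t,B[0],s,Bs[0]))
# panel: grey, low saturation
grey=lambda im:((im.max(2)-im.min(2))<30)&(im.max(2)>60)&(im.max(2)<170)
P=blob(t,391,235,55,grey)
ap=cv2.approxPolyDP(P[3].reshape(-1,1,2),4,True).reshape(-1,2); print('panel',ap, P[1:3])
# stand top white in top view
w=lambda im:(im.min(2)>170)
S=blob(t,580,376,22,w); print('stand',S[:3]); Ss=blob(s,220,430,25,w); print(Ss[:3])
r=cv2.boxPoints(S[2]); rs=cv2.boxPoints(Ss[2])
print('stand quad z95',[np.round(onz(t,*p,95)[:2]) for p in r]); print([np.round(onz(s,*p,95)[:2]) for p in rs])
H=blob(t,588,376,14,dark);Hs=blob(s,208,418,14,dark);print('handle',H[:2],Hs[:2],tri(t,H[0],s,Hs[0]))
Bi=blob(t,240,354,40,lambda im:(im.max(2)<110)&(im.max(2)-im.min(2)<40)); print('bin',Bi[1:3],[np.round(onz(t,*p,45)[:2]) for p in cv2.boxPoints(Bi[2])])
for n,c,u,v in(('stand_t',t,580,376),('stand_s',s,220,430)):
    x,y=int(u*k),int(v*k); cv2.imwrite(f'pics/{n}.png',cv2.resize(c['img'][y-30:y+30,x-30:x+30],(400,400),interpolation=2))
x,y=int(391*k),int(235*k); C=cv2.resize(t['img'][y-50:y+50,x-50:x+50],(400,400),interpolation=2)
cv2.imwrite('pics/cmp.png',cv2.resize(np.hstack([cv2.imread('pics/stand_t.png'),C]),(800,400)))
```

```text
bushing (array([250.83006536, 141.54901961]), np.int32(153), ((250.5, 140.5), (13.0, 13.0), 90.0)) (array([303.74033149, 194.01104972]), np.int32(181))
(array([702.16468629,  41.05825693, 153.48458857]), np.float64(3.1361344627684375))
panel [[195 108]
 [210 111]
 [214 187]
 [287 187]
 [290 115]
 [304 111]] (np.int32(6051), ((248.58016967773438, 149.13287353515625), (109.08811950683594, 80.2629623413086), 1.3639276027679443))
stand (array([370.89189189, 239.91891892]), np.int32(222), ((372.20001220703125, 240.09999084472656), (18.657434463500977, 18.65743637084961), 71.56504821777344))
(array([139.52469136, 275.37037037]), np.int32(324), ((138.01353454589844, 273.4189147949219), (24.824247360229492, 23.18025779724121), 9.462322235107422))
stand quad z95 [array([ 429., -308.]), array([ 449., -363.]), array([ 394., -381.]), array([ 375., -327.])]
[array([ 394., -381.]), array([ 364., -327.]), array([ 429., -306.]), array([ 456., -361.])]
handle (array([374.66666667, 240.23809524]), np.int32(63)) (array([136.41891892, 271.72972973]), np.int32(74)) (array([ 412.94691695, -346.15574291,  116.48474743]), np.float64(1.940840877048818))
bin (np.int32(1793), ((153.5018310546875, 226.53021240234375), (49.4547119140625, 39.17054748535156), 86.53176879882812)) [array([509., 418.]), array([520., 292.]), array([362., 277.]), array([351., 402.])]
```

View pics/cmp.png

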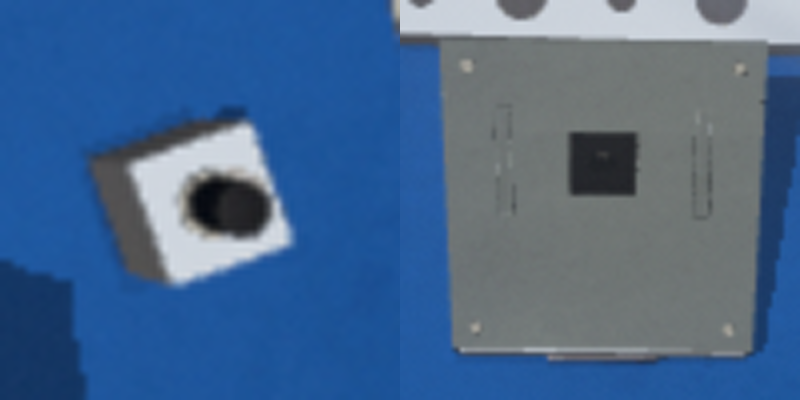

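The crops show the stand top with the handle centred on it, and the bushing as a clean square (crop (603,163)). The stand centre comes out at about (412,-345) with an 18° yaw, and both views agree with the handle. I'll work out the box pose and start moving to the pin.

```bash
python3 - <<'E'
from h import *
t=load('top0'); k=.25
g=lambda x,y:(200+(x-400)/4-.4,100+y/4-.4)
print('hole',onz(t,*g(603,163),154.5))
fl,fr=onz(t,*g(455,348),60),onz(t,*g(752,352),60); bl,br=onz(t,*g(440,40),210),onz(t,*g(767,42),210)
print(fl,fr,bl,br,'w',np.linalg.norm(fl-fr),np.linalg.norm(bl-br))
for a,b in((fl,fr),(bl,br)): d=a-b; print('yaw',np.degrees(np.arctan2(-d[0],d[1])))
m=(bl+br)/2-(fl+fr)/2; print('ax',np.degrees(np.arctan2(m[1],m[0])),np.linalg.norm(m[:2]))
E
python3 -m handwheel '[[[-1,0.77,0.49,0,-0.27],[-1,0.77,0.49,0,0],[-1,0.77,0.49,0,0],[-1,0.77,0.49,0,0],[-1,0.77,0.49,0,0],[-1,0.77,0.49,0,0],[-1,0,0,0,0],[-1,0,0,0,0]]]' 40
```

```text
hole [704.21088636  41.84025981 154.5       ]
[567.7897417  157.61222224  60.        ] [570.89733068 -80.09807043  60.        ] [781.9504898  162.15988373 210.        ] [786.96929419 -76.1143849  210.        ] w 237.73060457300548 238.32711865869993
yaw 0.7489856198315433
yaw 1.206650625669209
ax 1.1360041003813557 215.1586449738038
time_s: 0.9
eef_pos: [412.2, -345.3, 230.9]
ee_rot: [-0.0, 0.988, 0.157, -0.0]
force: [-0.4, -0.9, -0.1]
grip_width: 0.999
grip_force: 0.0
```

```bash
python3 -m handwheel '[[[-1,0,0,-0.6,0],[-1,0,0,-0.6,0],[-1,0,0,-0.6,0],[-1,0,0,-0.6,0],[-1,0,0,0,0],[1,0,0,0,0],[1,0,0,0,0],[1,0,0,0,0],[1,0,0,0,0],[1,0,0,0,0]]]' 40
python3 -m handwheel '[[[1,0,0,0,0],[1,0,0,0,0],[1,0,0,0.5,0],[1,0,0,0.5,0],[1,0,0,0,0]]]'
python3 - <<'E'
from h import *
cap('scene','s1')
E
python3 -c "
import cv2;i=cv2.imread('pics/s1.png')[200:350,60:260];cv2.imwrite('pics/s1c.png',cv2.resize(i,(800,600),interpolation=2))"
```

```text
time_s: 1.9
eef_pos: [412.1, -346.2, 112.3]
ee_rot: [0.001, 0.988, 0.156, 0.0]
force: [-2.1, 1.3, 6.9]
grip_width: 0.294
grip_force: 39.0
time_s: 2.4
eef_pos: [412.8, -346.9, 164.2]
ee_rot: [0.002, 0.988, 0.157, 0.001]
force: [-0.0, 0.3, -1.6]
grip_width: 0.295
grip_force: 39.4
```

View pics/s1c.png

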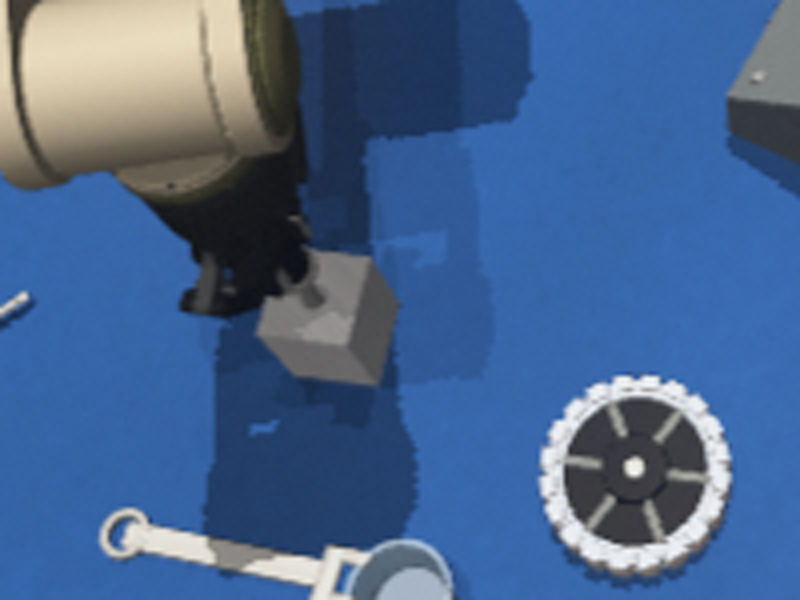

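The pin is gripped and partly lifted out of the bore (shank visible at crop (312,290)). I'll pull it free, lower it beyond the stand's far face, and tilt it in the grip against the stand's edge.

```bash
python3 -m handwheel '[[[1,0,0,0.5,0],[1,0,0,0.5,0],[1,0,0,0,0],[1,0.43,0.14,0,0],[1,0.43,0.14,0,0],[1,0,0,-0.58,0],[1,0,0,-0.58,0],[1,0,0,-0.58,0],[1,0,0,0,0]]]' 40
python3 - <<'E'
from h import *
cap('scene','s2')
E
python3 -c "
import cv2;i=cv2.imread('pics/s2.png')[200:350,60:260];cv2.imwrite('pics/s2c.png',cv2.resize(i,(800,600),interpolation=2))"
```

```text
time_s: 3.35
eef_pos: [452.9, -329.7, 119.0]
ee_rot: [-0.004, 0.988, 0.156, -0.003]
force: [0.1, 0.9, -0.7]
grip_width: 0.294
grip_force: 39.5
```

View pics/s2c.png

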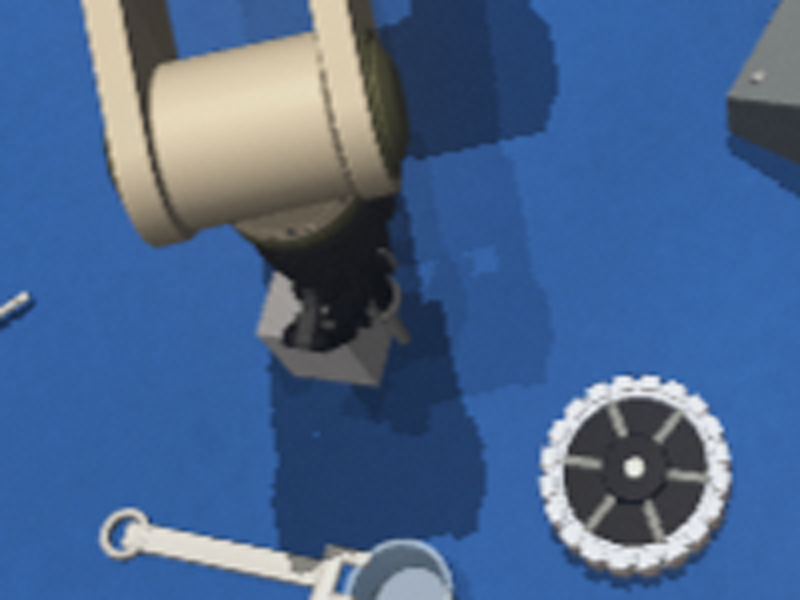

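```bash
python3 -m handwheel '[[[1,-0.16,-0.05,0,0],[1,-0.16,-0.05,0,0],[1,-0.16,-0.06,0,0],[1,-0.16,-0.05,0,0],[1,-0.18,-0.06,0,0],[1,0,0,0,0],[1,0,0,0,0]]]'
python3 -m handwheel '[[[1,0.2,0.06,0,0],[1,0.2,0.06,0.5,0],[1,0,0,0.9,0],[1,0,0,0.9,0],[1,0,0,0,0],[1,0,0,0,0]]]' 60
python3 - <<'E'
from h import *
cap('scene','s3');cap('top','t3'); cap('wrist','w3')
a=cv2.imread('pics/s3.png')[180:330,80:280];b=cv2.imread('pics/w3.png')
cv2.imwrite('pics/c3.png',np.hstack([cv2.resize(a,(400,300),interpolation=2),cv2.resize(b,(400,300))]))
E
```

```text
time_s: 4.1
eef_pos: [414.2, -346.0, 125.7]
ee_rot: [0.001, 0.988, 0.156, 0.001]
force: [2.8, 0.4, 2.9]
grip_width: 0.295
grip_force: 41.2
time_s: 4.7
eef_pos: [434.2, -339.2, 239.4]
ee_rot: [0.0, 0.988, 0.157, -0.0]
force: [-0.7, 0.2, -1.9]
grip_width: 0.29
grip_force: 59.1
```

View pics/c3.png

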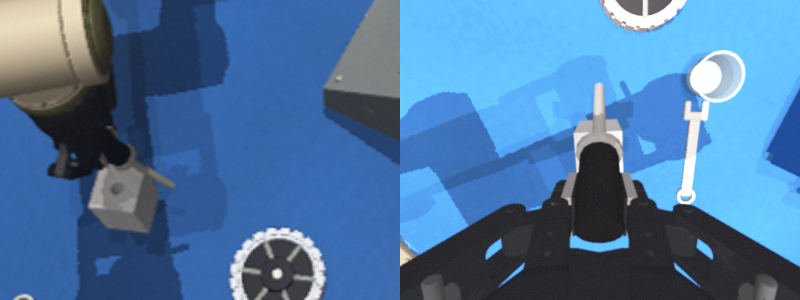

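The left crop shows the pin tilted over the stand with its tip at (174,185). In the wrist view the tip is at (599,85). I'll triangulate the tip.

Run:
```python
from h import *
s,w=load('s3'),load('w3')
G=np.array([434.2,-339.2,258.4])
for c,n,(x0,x1,y0,y1) in((s,'s',(130,175,245,280)),(w,'w',(225,285,95,170))):
    im=c['img'][y0:y1,x0:x1].astype(int); m=((im.max(2)-im.min(2))<35)&(im.max(2)>90)
    ys,xs=np.where(m); print(n,len(xs), 'rightmost',xs.max()+x0,ys[xs==xs.max()].mean()+y0,'top',ys.min()+y0,xs[ys==ys.min()].mean()+x0)
for ps,pw in(((166.5,272),(254.7,109)),):
    X,e=tri(s,ps,w,pw); d=X-G; L=np.linalg.norm(d); print(X,e,d,'L',L,'tilt',np.degrees(np.arccos(-d[2]/L)),'az',np.degrees(np.arctan2(d[1],d[0])))
for th in(28,31,34,37):
    a=np.radians(th); X=G+123*np.array([np.sin(a)*np.cos(.315),np.sin(a)*np.sin(.315),-np.cos(a)]); print(th,proj(s,X),proj(w,X))
```

```text
s 384 rightmost 166 272.0 top 262 138.5
w 1504 rightmost 283 167.5 top 106 254.5
[ 493.0248387  -317.90409418  148.67612074] 3.394768150676154 [  58.8248387    21.29590582 -109.72387926] L 126.30600513338989 tilt 29.690382598758923 az 19.90138772996008
28 [163.69047536 272.66961585] [255.88996639 113.92219478]
31 [165.63559212 272.62139963] [255.8901269  106.15369232]
34 [167.50291342 272.52265475] [255.89091637  98.30332183]
37 [169.28777871 272.37304336] [255.89237807  90.36225011]
```

Tilt is about 30.5° in the stand plane, which is enough for the 18 mm hole to tolerate. I'll carry the pin to a stand-off at the hole and turn the wrist to the box's yaw.

```bash
python3 -m handwheel '[[[1,0.38,0.75,0.2,-0.2],[1,0.38,0.76,0.2,-0.2],[1,0.39,0.76,0.2,-0.2],[1,0.38,0.76,0.2,-0.22],[1,0.39,0.76,0.2,-0.22],[1,0.38,0.76,0,-0.22],[1,0.39,0.76,0,-0.22],[1,0.38,0.76,0,-0.22],[1,0.39,0.76,0,-0.21],[1,0.38,0.76,0,-0.21]]]' 60
python3 -m handwheel '[[[1,0,0,0,0],[1,0,0,0,0],[1,0,0,0,0]]]'
python3 - <<'E'
from h import *
cap('scene','s4');cap('wrist','w4'); print(np.round(ctrl.sense()['eef_pos'],1))
a=cv2.imread('pics/s4.png')[100:250,220:420];b=cv2.imread('pics/w4.png')
cv2.imwrite('pics/c4.png',np.hstack([cv2.resize(a,(400,300),interpolation=2),cv2.resize(b,(400,300))]))
E
```

```text
time_s: 5.85
eef_pos: [626.2, 41.9, 287.8]
ee_rot: [-0.0, 1.0, 0.008, -0.001]
force: [0.8, -1.2, -0.2]
grip_width: 0.29
grip_force: 59.2
time_s: 6.15
eef_pos: [625.6, 39.3, 288.6]
ee_rot: [0.0, 1.0, 0.009, -0.001]
force: [0.3, -0.1, -0.2]
grip_width: 0.292
grip_force: 59.3
[625.6  39.  289.1]
```

View pics/c4.png

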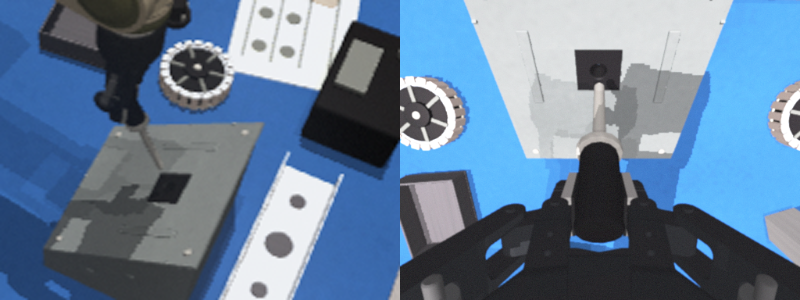

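The wrist view shows the tip at (599,84) with the hole straight ahead at (599,70). In the scene crop the tip is at (159,169). I'll compute the tip and hole positions and the shift from these.

Run:
```python
from h import *
s,w=load('s4'),load('w4'); G=np.array([625.6,39,308.1])
f=lambda c,x0,x1,y0,y1,lo:(np.where(c['img'][y0:y1,x0:x1].max(2)>lo))
b=w['img'][60:120,215:295].max(2); bush=(w['img'][:,:,:].max(2)<75).astype(np.uint8)[55:118,215:295]
n,l,st,ce=cv2.connectedComponentsWithStats(bush); i=1+np.argmax(st[1:,4]); print('wrist bush',st[i],ce[i]+[215,55])
print(w['img'][82:122,255].max(1).tolist()); print(w['img'][90,235:275].max(1).tolist())
t=s['img'][165:195,290:312].max(2); print(t[6:24].tolist())
x0=st[i,0]+215; y0=st[i,1]+55
for uv in((254.7,90),): print('hole by wrist',onz(w,*uv,154.5))
for th in(26,28,30,32,34):
    a=np.radians(th); X=G+123*np.array([np.sin(a),np.sin(a)*.017,-np.cos(a)]); print(th,X.round(1),proj(s,X).round(1),proj(w,X).round(1))
print(proj(w,[703.7,41.3,154.5]),proj(s,[703.7,41.3,154.5]))
```

```text
wrist bush [  10   10   59   50 2607] [253.8074415   87.68699655]
[74, 54, 42, 38, 52, 49, 53, 54, 58, 49, 51, 52, 51, 53, 51, 50, 53, 71, 86, 88, 68, 54, 56, 125, 221, 230, 226, 225, 224, 224, 227, 227, 226, 224, 219, 216, 214, 212, 215, 218]
[63, 56, 61, 63, 61, 57, 55, 48, 40, 33, 37, 38, 34, 42, 46, 46, 49, 55, 51, 53, 58, 56, 55, 50, 50, 52, 48, 45, 37, 47, 50, 56, 61, 59, 55, 63, 61, 59, 61, 60]
[[114, 101, 83, 89, 97, 96, 101, 115, 116, 115, 115, 116, 113, 112, 115, 117, 116, 119, 125, 131, 133, 133], [113, 111, 95, 83, 93, 99, 102, 113, 115, 116, 115, 106, 102, 113, 113, 112, 112, 113, 113, 121, 129, 130], [114, 114, 102, 83, 88, 95, 108, 117, 114, 113, 114, 113, 111, 111, 112, 111, 112, 113, 112, 114, 114, 122], [112, 113, 112, 103, 91, 94, 99, 104, 113, 116, 116, 107, 99, 98, 98, 101, 101, 100, 102, 100, 101, 103], [113, 114, 114, 103, 84, 88, 97, 107, 117, 116, 115, 116, 113, 115, 114, 115, 114, 114, 113, 115, 113, 114], [114, 115, 115, 112, 102, 89, 93, 108, 118, 115, 118, 118, 116, 118, 117, 120, 118, 117, 118, 117, 115, 118], [114, 114, 115, 116, 107, 91, 88, 104, 118, 
[... 916 characters left out ...]
2, 133, 134, 133, 134, 132, 134], [114, 116, 115, 116, 117, 117, 117, 118, 119, 110, 90, 80, 79, 84, 90, 91, 90, 89, 98, 111, 112, 110], [117, 116, 116, 115, 118, 117, 117, 117, 120, 95, 49, 44, 43, 46, 48, 47, 45, 48, 50, 55, 55, 55], [116, 118, 117, 116, 117, 115, 117, 118, 111, 78, 34, 35, 35, 38, 39, 38, 38, 37, 36, 37, 38, 39]]
hole by wrist [702.65866543  40.20308526 154.5       ]
26 [679.5  39.9 197.5] [296.9 182.7] [254.6 119.5]
28 [683.3  40.  199.5] [298.3 182.9] [254.6 114.4]
30 [687.1  40.  201.6] [299.7 183. ] [254.6 109.3]
32 [690.8  40.1 203.8] [301.1 183.1] [254.6 104.1]
34 [694.4  40.2 206.1] [302.4 183.2] [254.6  98.9]
[253.46530431  88.73166667] [303.75392901 194.03826125]
```

```bash
python3 -m handwheel '[[[1,-0.25,0.03,-0.18,0],[1,0.23,0,-0.33,0],[1,0.23,0.01,-0.33,0],[1,0,0,0,0],[1,0,0,0,0],[1,0.11,0,-0.16,0],[1,0.11,0,-0.16,0],[1,0,0,0,0],[1,0,0,0,0]]]' 60
python3 - <<'E'
from h import *
cap('scene','s5');c=cap('wrist','w5'); S=ctrl.sense(); print(S['eef_pos'].round(1),S['force'].round(1),S['wrist_torque'].round(2))
G=S['eef_pos']+[0,0,19]; H=np.array([703.7,41.3,154.5])
ah=np.array([.5735,.01,-.819]); n=np.array([.819,.014,.5735])
for th in(28,30,32,35):
    a=np.radians(th); X=G+123*np.array([np.sin(a),np.sin(a)*.017,-np.cos(a)]); print(th,'depth',(X-H)@ah,'e',(X-H)@n)
a=cv2.imread('pics/s5.png')[130:230,240:373];b=cv2.imread('pics/w5.png')[20:212,128:384]
cv2.imwrite('pics/c5.png',np.hstack([cv2.resize(a,(400,300),interpolation=2),cv2.resize(b,(400,300),interpolation=2)]))
E
```

```text
time_s: 7.15
eef_pos: [647.4, 42.2, 231.1]
ee_rot: [-0.0, 1.0, 0.009, -0.0]
force: [0.1, 0.3, 0.2]
grip_width: 0.295
grip_force: 59.3
[647.4  42.1 231.6] [-0.8 -0.1 -1.3] [-0.    0.01 -0.02]
28 depth 11.082416308463543 e -5.929355973144029
30 depth 11.531855322590843 e -1.659419425626333
32 depth 11.832020754525244 e 2.6235616207090438
35 depth 12.001630798803063 e 9.06107413515529
```

View pics/c5.png

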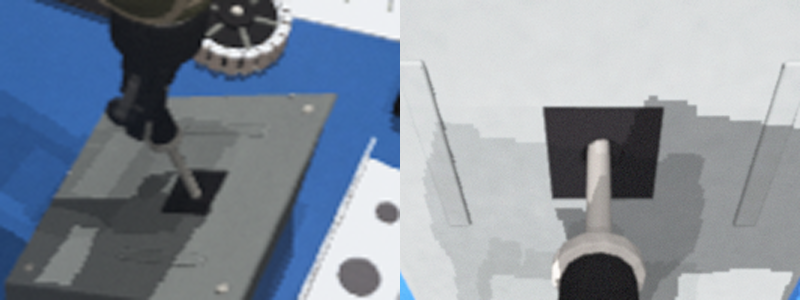

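The wrist crop shows the tip over the hole at (599,145) with no contact force. I'll advance along the hole axis, watching the force.

```bash
python3 -m handwheel '[[[1,0.11,0,-0.16,0],[1,0.12,0,-0.17,0],[1,0,0,0,0],[1,0,0,0,0]]]' 60
python3 - <<'E'
from h import *
cap('wrist','w6');S=ctrl.sense(); print(S['eef_pos'].round(1),S['force'].round(1),S['wrist_torque'].round(2))
E
```

```text
time_s: 7.65
eef_pos: [658.9, 42.2, 214.2]
ee_rot: [-0.0, 1.0, 0.009, -0.001]
force: [1.0, 0.8, -1.1]
grip_width: 0.289
grip_force: 59.3
[658.9  42.2 214.7] [ 0.6  0.1 -0.3] [-0.01 -0.02  0.03]
```

```bash
python3 -m handwheel '[[[1,0.12,0,-0.17,0],[1,0.06,0,-0.08,0],[1,0,0,0,0],[1,0,0,0,0]]]' 60
python3 -m handwheel '[[[1,0.06,0,-0.08,0],[1,0.06,0,-0.08,0],[1,0,0,0,0],[1,0,0,0,0]]]' 60
python3 - <<'E'
from h import *
c=cap('top','t6');S=ctrl.sense(); print(S['eef_pos'].round(1),S['force'].round(1),S['wrist_torque'].round(2))
a=load('top0')['img'].astype(int);d=np.abs(c['img']-a).sum(2)[185:250,205:300]; print((d>60).sum())
E
```

```text
time_s: 8.1
eef_pos: [667.9, 42.0, 202.3]
ee_rot: [0.0, 1.0, 0.009, -0.0]
force: [-2.1, -1.4, 1.3]
grip_width: 0.291
grip_force: 59.5
time_s: 8.5
eef_pos: [672.9, 41.9, 194.9]
ee_rot: [0.0, 1.0, 0.009, -0.001]
force: [-10.9, -1.2, 6.6]
grip_width: 0.292
grip_force: 60.2
[672.8  41.9 194.9] [-11.2  -2.2   6.9] [-0.37  1.79 -0.14]
5189
```

```bash
python3 -m handwheel '[[[1,0,0,0,0],[1,0,0,0,0],[1,0,0,0,0],[1,0,0,0,0],[1,0,0,0,0],[1,0,0,0,0]]]' 60
cat > tray.py <<'E'
from h import *
import sys
c=cap('scene',sys.argv[1]);S=ctrl.sense(); print(S['eef_pos'].round(1),S['force'].round(1))
def blue(x0,x1,y0,y1,z):
    q=np.array([proj(c,p) for p in((x0,y0,z),(x1,y0,z),(x1,y1,z),(x0,y1,z))]).astype(int)
    m=np.zeros(c['img'].shape[:2],np.uint8); cv2.fillPoly(m,[q],1); im=c['img'][m>0].astype(int)
    return ((im[:,0]-im[:,2])>60).mean().round(2)
for x in range(420,570,15): print(x,blue(x,x+15,-60,0,20),blue(x,x+15,60,120,20))
E
python3 tray.py s7
```

```text
time_s: 9.15
eef_pos: [672.8, 41.9, 194.9]
ee_rot: [0.0, 1.0, 0.009, -0.001]
force: [-10.3, -2.2, 7.2]
grip_width: 0.291
grip_force: 60.2
[672.8  41.9 194.9] [-10.7  -1.3   6.5]
420 0.58 0.36
435 0.0 0.0
450 0.0 0.0
465 0.0 0.0
480 0.0 0.0
495 0.0 0.0
510 0.0 0.0
525 0.0 0.0
540 0.0 0.0
555 0.0 0.0
```

The tray is out to about x=437, fully travelled. I'll retract along the axis, then carry the pin to the near side of the stand to right it against the near face.

```bash
python3 -m handwheel '[[[1,-0.23,0,0.33,0],[1,-0.23,0,0.33,0],[1,-0.23,0,0.33,0],[1,-0.23,0,0.33,0],[1,0,0,0.6,0],[1,0,0,0,0],[1,0,0,0,0]]]' 60
python3 -m handwheel '[[[1,-0.52,-0.7,0,0.17],[1,-0.52,-0.7,0,0.17],[1,-0.53,-0.7,0,0.17],[1,-0.53,-0.7,0,0.18],[1,-0.53,-0.7,0,0.18],[1,-0.53,-0.7,0,0.18],[1,-0.53,-0.7,0,0.18],[1,-0.53,-0.7,0,0.18],[1,-0.53,-0.7,0,0.18],[1,-0.53,-0.7,0,0.18]]]'
python3 -m handwheel '[[[1,-0.52,-0.7,0,0.18],[1,-0.52,-0.7,0,0.18],[1,0,0,0,0],[1,0,0,0,0],[1,0,0,0,0]]]'
cat > tilt.py <<'E'
from h import *
import sys
c=cap('wrist',sys.argv[1]);S=ctrl.sense();P=S['eef_pos'];print(P.round(1),S['ee_rot'].round(3),S['force'].round(1))
G=P+[0,0,19]; im=c['img'].astype(int)
col=im[60:200,252:258].mean(1); sat=(col.max(1)-col.min(1)); print('greyrows',[int(r+60) for r in np.where(sat<30)[0]][:3], sat[::4].astype(int).tolist())
for th in(0,10,20,30,35,40):
    a=np.radians(th); X=G+123*np.array([np.sin(a)*np.cos(.315),np.sin(a)*np.sin(.315),-np.cos(a)]); print(th,proj(c,X).round(1))
E
python3 tilt.py w8
```

```text
time_s: 9.9
eef_pos: [628.1, 42.2, 290.0]
ee_rot: [-0.0, 1.0, 0.009, 0.0]
force: [-0.4, 0.4, -1.5]
grip_width: 0.291
grip_force: 59.3
time_s: 10.9
eef_pos: [362.5, -308.8, 288.9]
ee_rot: [-0.001, 0.991, 0.133, -0.0]
force: [0.0, -0.1, -2.0]
grip_width: 0.29
grip_force: 59.2
time_s: 11.4
eef_pos: [312.4, -377.1, 289.6]
ee_rot: [-0.001, 0.988, 0.157, -0.0]
force: [-0.6, -0.1, -0.4]
grip_width: 0.292
grip_force: 59.2
[ 312.5 -377.   289.9] [-0.     0.987  0.158 -0.   ] [-0.2  0.4 -1.5]
greyrows [60, 61, 62] [1, 5, 5, 131, 0, 0, 0, 0, 0, 0, 145, 163, 8, 8, 8, 8, 8, 9, 10, 8, 9, 8, 9, 8, 8, 10, 9, 9, 8, 4, 5, 2, 4, 4, 2]
0 [255. 184.]
10 [255.1 159.4]
20 [255.1 134.5]
30 [255.1 109.2]
35 [255.1  96.2]
40 [255.1  82.9]
```

```bash
python3 -m handwheel '[[[1,0,0,-0.8,0],[1,0,0,-0.8,0],[1,0,0,-0.8,0],[1,0,0,-0.78,0],[1,0,0,0,0],[1,0,0,0,0]]]' 40
python3 -m handwheel '[[[1,0.19,0.06,0,0],[1,0.19,0.06,0,0],[1,0.19,0.06,0,0],[1,0.19,0.07,0,0],[1,0.19,0.06,0,0],[1,0.19,0.07,0,0],[1,0.19,0.06,0,0],[1,0,0,0,0],[1,0,0,0,0]]]' 40
python3 - <<'E'
from h import *
S=ctrl.sense(); print(S['eef_pos'].round(1),S['force'].round(1),S['wrist_torque'].round(2))
E
```

```text
time_s: 12.05
eef_pos: [312.6, -377.7, 132.3]
ee_rot: [0.0, 0.987, 0.158, 0.0]
force: [0.1, -0.4, 0.3]
grip_width: 0.288
grip_force: 59.2
time_s: 12.95
eef_pos: [379.0, -355.5, 131.3]
ee_rot: [-0.0, 0.988, 0.157, 0.001]
force: [0.5, -0.2, -1.1]
grip_width: 0.286
grip_force: 57.4
[ 379.  -355.5  131.3] [ 0.5 -0.2 -1.1] [0.   0.07 0.04]
```

```bash
python3 -m handwheel '[[[1,-0.1,-0.03,0,0],[1,0,0,0.8,0],[1,0,0,0.8,0],[1,0,0,0,0],[1,0,0,0,0],[1,0,0,0,0]]]' 40
python3 tilt.py w9
python3 - <<'E'
from h import *
c=cap('scene','s9'); S=ctrl.sense(); G=S['eef_pos']+[0,0,19]; print(S['eef_pos'].round(1))
for th in(-10,-5,0,5,10):
    a=np.radians(th); X=G+123*np.array([np.sin(a)*np.cos(.315),np.sin(a)*np.sin(.315),-np.cos(a)]); print(th,X.round(1),proj(c,X).round(1))
u,v=map(int,proj(c,G-[0,0,80])); print(u,v)
a=c['img'][v-45:v+45,u-60:u+60];b=cv2.imread('pics/w9.png')
cv2.imwrite('pics/c9.png',np.hstack([cv2.resize(a,(400,300),interpolation=2),cv2.resize(b,(400,300))]))
E
```

```text
time_s: 13.55
eef_pos: [372.9, -356.8, 209.9]
ee_rot: [-0.001, 0.988, 0.157, -0.0]
force: [0.2, -0.3, -1.7]
grip_width: 0.293
grip_force: 57.3
[ 373.  -356.8  209.9] [-0.001  0.988  0.157 -0.   ] [-0.2  0.4 -1.5]
greyrows [100, 101, 102] [153, 153, 153, 159, 161, 161, 159, 160, 159, 161, 14, 0, 0, 0, 0, 0, 0, 29, 116, 6, 5, 6, 4, 4, 4, 5, 4, 4, 40, 106, 104, 95, 6, 5, 6]
0 [255.2 184. ]
10 [255.2 159.4]
20 [255.2 134.6]
30 [255.2 109.3]
35 [255.2  96.4]
40 [255.2  83.2]
[ 373.  -356.9  210. ]
-10 [ 352.7 -363.5  107.8] [114.  268.2]
-5 [ 362.9 -360.2  106.4] [118.1 269. ]
0 [ 373.  -356.9  106. ] [122.1 269.8]
5 [ 383.2 -353.6  106.4] [126.  270.4]
10 [ 393.4 -350.3  107.8] [129.8 270.9]
117 264
```

View pics/c9.png

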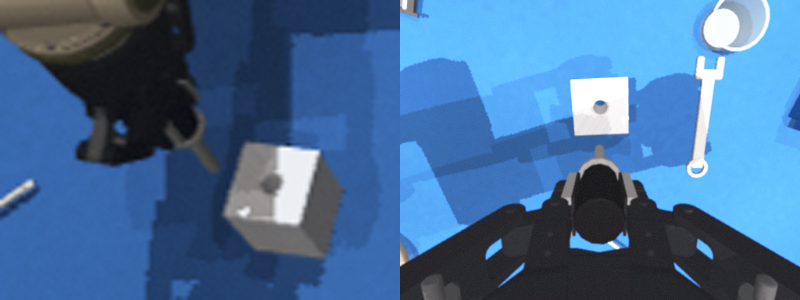

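The scene crop shows the pin nearly upright with its tip at (214,168). In the wrist view the tip's front edge is at (599,147) and the bore at (600,106). I'll compare tip and bore numerically.

Run:
```python
from h import *
w,s=load('w9'),load('s9')
im=w['img'].astype(int)
print('col',(im[120:200,255].max(1)-im[120:200,255].min(1)).tolist())
# bore blob in wrist
g=w['img'][115:155,235:278].max(2); m=(g<170).astype(np.uint8); n,l,st,ce=cv2.connectedComponentsWithStats(m); 
for i in range(1,n):
    if st[i,4]>20: print(st[i],ce[i]+[235,115])
print('row188',(im[188:196,240:272].max(2)-im[188:196,240:272].min(2)).tolist()[0::3])
white=(im.min(2)>200)[90:180,200:310].astype(np.uint8); n,l,st,ce=cv2.connectedComponentsWithStats(white); i=1+np.argmax(st[1:,4]); r=cv2.minAreaRect(np.argwhere(l==i)[:,::-1].astype(np.float32)); 
q=cv2.boxPoints(r)+[200,90]; Q=np.array([onz(w,*p,95)[:2] for p in q]); print('stand',Q.round(1).tolist(),Q.mean(0).round(1))
for rr in(184,186,188,190): print(rr,onz(w,255,rr,106.3).round(1))
```

```text
col [0, 0, 0, 0, 0, 0, 0, 2, 37, 90, 103, 109, 120, 121, 103, 49, 7, 3, 3, 7, 4, 5, 6, 5, 5, 4, 7, 4, 5, 4, 6, 3, 4, 5, 5, 6, 4, 5, 5, 4, 5, 3, 4, 5, 3, 4, 4, 4, 5, 4, 5, 3, 35, 92, 107, 104, 108, 106, 107, 106, 105, 106, 107, 110, 91, 39, 3, 6, 8, 6, 6, 6, 6, 9, 6, 7, 6, 6, 8, 7]
[17 14 13 14 78] [259.64102564 133.92307692]
row188 [[107, 106, 106, 101, 103, 102, 103, 102, 101, 75, 24, 1, 7, 5, 6, 8, 9, 7, 7, 13, 50, 91, 103, 107, 106, 103, 102, 106, 108, 114, 118, 120], [105, 102, 105, 108, 103, 101, 108, 105, 87, 34, 2, 4, 7, 4, 9, 6, 6, 7, 7, 8, 10, 80, 121, 125, 121, 128, 127, 128, 124, 126, 128, 128], [115, 110, 111, 111, 117, 114, 110, 117, 100, 28, 6, 7, 7, 8, 5, 6, 8, 6, 4, 7, 10, 72, 119, 129, 128, 126, 126, 129, 126, 133, 124, 129]]
stand [[428.0, -306.4], [448.7, -363.0], [392.7, -385.6], [370.5, -325.5]] [ 410.  -345.1]
184 [ 373.  -356.6  106.3]
186 [ 371.3 -357.1  106.3]
188 [ 369.7 -357.7  106.3]
190 [ 368.  -358.2  106.3]
```

The tip is about 6 mm behind the grasp point (tilt about −3°), so I'll offset for it, lower gently into the bore, and watch the force.

```bash
python3 -m handwheel '[[[1,0.43,0.13,0,0],[1,0.44,0.13,0,0],[1,0,0,0,0],[1,0,0,0,0],[1,0,0,-0.2,0],[1,0,0,-0.2,0],[1,0,0,0,0],[1,0,0,0,0]]]' 40
python3 - <<'E'
from h import *
S=ctrl.sense(); print(S['eef_pos'].round(1),S['force'].round(1),S['wrist_torque'].round(2))
E
```

```text
time_s: 14.45
eef_pos: [416.6, -344.4, 191.0]
ee_rot: [-0.0, 0.988, 0.157, -0.0]
force: [0.0, -1.6, -1.4]
grip_width: 0.287
grip_force: 57.3
[ 416.6 -344.4  191. ] [ 0.  -1.6 -1.4] [-0.   -0.02 -0.02]
```

```bash
python3 -m handwheel '[[[1,-0.01,0,-0.2,0],[1,-0.01,0,-0.2,0],[1,-0.01,0,-0.2,0],[1,0,0,0,0],[1,0,0,0,0]]]'
python3 - <<'E'
from h import *
S=ctrl.sense(); print(S['eef_pos'].round(1),S['force'].round(1),S['wrist_torque'].round(2))
E
```

```text
time_s: 14.95
eef_pos: [415.4, -344.4, 161.1]
ee_rot: [-0.0, 0.988, 0.157, -0.0]
force: [-0.3, -0.5, -0.8]
grip_width: 0.285
grip_force: 57.3
[ 415.4 -344.4  161.1] [-0.3 -0.5 -0.8] [0.01 0.06 0.05]
```

```bash
python3 -m handwheel '[[[1,-0.01,0,-0.2,0],[1,-0.01,0,-0.2,0],[1,-0.01,0,-0.2,0],[1,-0.01,0,-0.16,0],[1,0,0,0,0],[1,0,0,0,0]]]'
python3 - <<'E'
from h import *
S=ctrl.sense(); print(S['eef_pos'].round(1),S['force'].round(1),S['wrist_torque'].round(2))
E
```

```text
time_s: 15.55
eef_pos: [413.4, -344.4, 123.3]
ee_rot: [-0.0, 0.988, 0.157, 0.0]
force: [-0.0, -0.5, -0.2]
grip_width: 0.29
grip_force: 57.3
[ 413.4 -344.4  123.3] [-0.  -0.5 -0.2] [-0.03 -0.01  0.01]
```

```bash
python3 -m handwheel '[[[1,-0.01,0,-0.1,0],[1,-0.01,0,-0.08,0],[1,0,0,0,0],[1,0,0,0,0]]]'
python3 -m handwheel '[[[1,0,0,-0.06,0],[1,0,0,0,0],[1,0,0,0,0]]]'
```

```text
time_s: 15.95
eef_pos: [412.4, -344.4, 114.3]
ee_rot: [-0.0, 0.988, 0.157, 0.0]
force: [0.3, -0.1, -1.2]
grip_width: 0.289
grip_force: 57.3
time_s: 16.25
eef_pos: [412.6, -344.7, 113.0]
ee_rot: [0.001, 0.988, 0.157, 0.0]
force: [-3.8, 3.8, 12.4]
grip_width: 0.29
grip_force: 58.7
```

```bash
python3 -m handwheel '[[[-1,0,0,0,0],[-1,0,0,0,0],[-1,0,0,0,0],[-1,0,0,0,0],[-1,0,0,0.7,0],[-1,0,0,0.9,0],[-1,0,0,0.9,0],[-1,0,0,0,0],[-1,0,0,0,0]]]' 40
python3 - <<'E'
from h import *
t=cap('top','t10');s=cap('scene','s10');w=cap('wrist','w10')
u,v=proj(t,[505,41,20]).astype(int); a=t['img'][v-45:v+45,u-60:u+60]; print('tcrop',u-60,v-45)
u2,v2=proj(s,[460,-150,50]).astype(int); b=s['img'][v2-110:v2+70,u2-140:u2+100]; print('scrop',u2-140,v2-110)
cv2.imwrite('pics/c10.png',np.hstack([cv2.resize(a,(400,300),interpolation=2),cv2.resize(b,(400,300),interpolation=2)]))
E
```

```text
time_s: 17.15
eef_pos: [412.5, -344.4, 236.5]
ee_rot: [0.0, 0.988, 0.157, 0.0]
force: [0.2, 0.1, -1.2]
grip_width: 1.002
grip_force: 0.0
tcrop 189 162
scrop 55 118
```

View pics/c10.png

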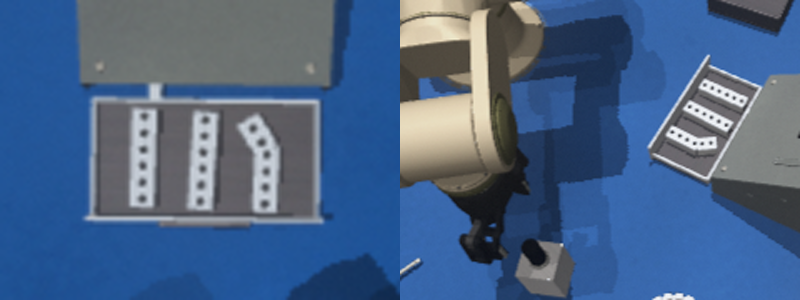

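The tray is fully out. The bent bracket is the right-hand one in the top crop (leg from (265,212) to (268,150), kink to (250,122)), and the pin is back in its stand with its collar seated. I'll measure the bent bracket's leg and check the pin.

```bash
cat > br.py <<'E'
from h import *
def brackets(c,z=30):
    r=[]
    u,v=proj(c,[505,41,20]).astype(int); im=c['img'].astype(int); m=((im.min(2)>150)).astype(np.uint8); m[:v-40]=0;m[v+40:]=0;m[:,:u-50]=0;m[:,u+50:]=0
    m=cv2.morphologyEx(m,cv2.MORPH_CLOSE,np.ones((3,3)))
    n,l,st,ce=cv2.connectedComponentsWithStats(m)
    for i in range(1,n):
        if st[i,4]>80:
            ys,xs=np.where(l==i); P=np.array([onz(c,x,y,z)[:2] for x,y in zip(xs,ys)]); r.append((st[i],P))
    return r
E
python3 - <<'E'
from br import *
t=load('top0'); c=load('t10')
for st,P in brackets(c):
    print(st.tolist(),'x',P[:,0].min().round(),P[:,0].max().round(),'y',P[:,1].min().round(),P[:,1].max().round(),'c',P.mean(0).round(1))
    if st[3]<40 :
        L=P[P[:,0]<P[:,0].min()+58]; k=np.polyfit(L[:,0],L[:,1],1); print('  leg yaw',np.degrees(np.arctan(k[0])).round(1),'centre',L.mean(0).round(1),'width',(L[:,1]-np.polyval(k,L[:,0])).std()*12**.5)
# pin: handle top centroid, top & scene
s=load('s10')
S=s['img'][255:300,115:175].max(2)<45
n,l,st,ce=cv2.connectedComponentsWithStats(S.astype(np.uint8)); print([(x.tolist(),(y+[115,255]).round(1).tolist()) for x,y in zip(st,ce)][1:])
print('expect handle top/base',proj(s,[412,-345,156]),proj(s,[412,-345,101]),proj(c,[412,-345,156]))
E
```

```text
[215, 187, 69, 41, 563] x 439.0 571.0 y -67.0 151.0 c [501.8  67.5]
[261, 197, 12, 29, 210] x 449.0 540.0 y -33.0 4.0 c [495.2 -17.9]
  leg yaw -0.4 centre [478.2 -21. ] width 23.552647072573482
[([0, 0, 2, 3, 5], [115.4, 255.8]), ([13, 7, 15, 15, 145], [134.8, 268.9]), ([0, 10, 1, 1, 1], [115.0, 265.0]), ([0, 15, 2, 4, 5], [115.2, 271.4])]
expect handle top/base [131.89116817 265.98055745] [137.53224115 273.22600941] [377.34473459 240.84662585]
```

```bash
python3 -m handwheel '[[[-0.1,0.15,0.72,0,-0.25],[-0.1,0.16,0.72,0,-0.25],[-0.1,0.15,0.72,0,-0.25],[-0.1,0.16,0.72,0,-0.26],[-0.1,0.16,0.72,0,-0.26],[-0.1,0.16,0.72,0,-0.26],[-0.1,0.16,0.72,0,-0.26],[-0.1,0.16,0.72,0,-0.26],[-0.1,0.15,0.71,0,-0.25]]]' 40
python3 -m handwheel '[[[-0.1,0,0,-0.6,0],[-0.1,0,0,-0.6,0],[-0.1,0,0,-0.6,0],[-0.1,0,0,0,0],[-0.1,0,0,0,0]]]'
python3 - <<'E'
from br import *
w=cap('wrist','w11'); S=ctrl.sense(); print(S['eef_pos'].round(1),S['ee_rot'].round(3))
for x in(455,470,485,500):
    u,v=proj(w,[x,-21,30]); 
    if 0<=v<384:
        row=w['img'][int(v)].min(1); b=np.where(row>150)[0]; 
        g=np.split(b,np.where(np.diff(b)>6)[0]+1); print(x,int(u),int(v),[(int(q[0]),int(q[-1]),onz(w,q[0],v,30)[1].round(1),onz(w,q[-1],v,30)[1].round(1)) for q in g if len(q)>3])
E
```

```text
time_s: 18.2
eef_pos: [482.6, -19.2, 235.2]
ee_rot: [-0.0, 1.0, -0.004, -0.001]
force: [0.9, -0.0, -0.1]
grip_width: 0.547
grip_force: 0.0
time_s: 18.7
eef_pos: [482.9, -20.9, 146.4]
ee_rot: [-0.0, 1.0, -0.003, -0.001]
force: [-0.5, 0.4, -0.1]
grip_width: 0.551
grip_force: 0.0
[483.4 -21.1 147.2] [ 0.     1.    -0.003  0.   ]
455 254 210 [(75, 80, np.float64(142.8), np.float64(138.2)), (111, 120, np.float64(110.0), np.float64(101.8)), (128, 138, np.float64(94.5), np.float64(85.4)), (173, 182, np.float64(53.6), np.float64(45.4)), (191, 200, np.float64(37.2), np.float64(29.0)), (242, 251, np.float64(-9.2), np.float64(-17.4)), (308, 311, np.float64(-69.2), np.float64(-71.9))]
470 254 194 [(73, 77, np.float64(142.1), np.float64(138.5)), (109, 118, np.float64(109.8), np.float64(101.7)), (126, 136, np.float64(94.6), np.float64(85.6)), (173, 182, np.float64(52.4), np.float64(44.3)), (190, 199, np.float64(37.2), np.float64(29.1)), (242, 251, np.float64(-9.5), np.float64(-17.5)), (260, 263, np.float64(-25.6), np.float64(-28.3))]
485 254 177 [(69, 74, np.float64(143.2), np.float64(138.7)), (106, 116, np.float64(110.5), np.float64(101.6)), (124, 134, np.float64(94.6), np.float64(85.7)), (172, 181, np.float64(52.1), np.float64(44.2)), (190, 199, np.float64(36.2), np.float64(28.3)), (246, 250, np.float64(-13.3), np.float64(-16.8)), (264, 269, np.float64(-29.2), np.float64(-33.6)), (309, 312, np.float64(-68.9), np.float64(-71.6))]
500 254 161 [(66, 71, np.float64(143.2), np.float64(138.9)), (104, 132, np.float64(110.2), np.float64(85.8)), (171, 199, np.float64(51.8), np.float64(27.4)), (243, 252, np.float64(-10.9), np.float64(-18.7)), (261, 269, np.float64(-26.5), np.float64(-33.5))]
```

```bash
python3 -m handwheel '[[[-0.1,0,0,-0.7,0],[-0.1,0,0,-0.7,0],[-0.1,0,0,-0.7,0],[-0.1,0,0,-0.4,0],[-0.1,0,0,0,0],[-0.1,0,0,0,0],[-0.1,0,0,-0.16,0],[-0.1,0,0,0,0],[-0.1,0,0,0,0]]]'
python3 -m handwheel '[[[1,0,0,0,0],[1,0,0,0,0],[1,0,0,0,0],[1,0,0,0,0],[1,0,0,0,0],[1,0,0,0,0]]]' 40
```

```text
time_s: 19.65
eef_pos: [483.2, -20.9, 13.8]
ee_rot: [0.0, 1.0, -0.003, 0.0]
force: [0.1, -0.0, 0.4]
grip_width: 0.552
grip_force: 0.0
time_s: 20.25
eef_pos: [483.2, -21.0, 13.8]
ee_rot: [0.0, 1.0, -0.003, 0.0]
force: [-1.1, 0.2, 5.8]
grip_width: 0.269
grip_force: 40.3
```

```bash
python3 -m handwheel '[[[1,0,0,0.3,0],[1,0,0,0.7,0],[1,0,0,0.8,0],[1,0,0,0.8,0],[1,0,0,0,0],[1,0,0,0,0]]]' 50
python3 - <<'E'
from br import *
w=cap('wrist','w12'); S=ctrl.sense(); P=S['eef_pos']; print(P.round(1),S['grip_width'].round(3),S['force'].round(1))
s=cap('scene','s12')
E
python3 -m handwheel '[[[1,-0.13,0.8,0,0.07],[1,-0.13,0.8,0,0.07],[1,-0.13,0.8,0,0.07],[1,-0.13,0.8,0,0.07],[1,-0.13,0.8,0,0.07],[1,-0.13,0.8,0,0.07],[1,-0.13,0.81,0,0.07],[1,-0.13,0.81,0,0.07],[1,-0.13,0.81,0,0.07],[1,0,0,0,0]]]'
python3 - <<'E'
from br import *
t=cap('top','t12')
for st,P in brackets(t): print(st.tolist(),P.mean(0).round(1))
w=cap('wrist','w13'); S=ctrl.sense(); P=S['eef_pos']; print(P.round(1),S['grip_width'].round(3))
for z,dx in((170,-20),(170,25),(170,45)):
    u,v=proj(w,P+[dx,0,-13.8+30]).astype(int); print(dx,u,v,w['img'][v,u-20:u+20:4].min(1).tolist() if v<384 else '')
q=[(509,418),(520,292),(362,277),(351,402)]; print([proj(w,[*a,45]).round() for a in q])
E
```

```text
time_s: 20.85
eef_pos: [482.9, -20.8, 143.4]
ee_rot: [0.0, 1.0, -0.003, 0.0]
force: [-0.4, -0.2, -1.4]
grip_width: 0.267
grip_force: 50.5
time_s: 21.9
eef_pos: [422.4, 343.9, 141.2]
ee_rot: [0.0, 0.999, 0.043, -0.001]
force: [0.1, -0.5, -0.9]
grip_width: 0.266
grip_force: 50.5
[215, 187, 69, 41, 575] [501.1  67.1]Traceback (most recent call last):
  File "<stdin>", line 2, in <module>
AttributeError: 'float' object has no attribute 'round'
Traceback (most recent call last):
AttributeError: 'float' object has no attribute 'round'
```

```bash
python3 -m handwheel '[[[1,0,0,0,0],[1,0,0,-0.7,0],[1,0,0,-0.7,0],[1,0,0,-0.7,0],[1,0,0,0,0],[1,0,0,0,0],[1,0,0,-0.4,0],[1,0,0,0,0],[1,0,0,0,0]]]'
```

```text
time_s: 22.9
eef_pos: [425.2, 340.8, 20.0]
ee_rot: [-0.0, 0.999, 0.041, 0.001]
force: [-0.3, 0.5, -0.5]
grip_width: 0.268
grip_force: 50.5
```

```bash
python3 -m handwheel '[[[1,0,0,-0.16,0],[1,0,0,0,0],[-0.1,0,0,0,0],[-0.1,0,0,0,0],[-0.1,0,0,0,0],[-0.1,0,0,0,0],[-0.1,0,0,0.5,0],[-0.1,0,0,0.8,0],[-0.1,0,0,0.8,0],[-0.1,0,0,0.8,0]]]' 
python3 -m handwheel '[[[-1,-0.3,-0.6,0.3,0],[-1,-0.3,-0.6,0.3,0],[-1,-0.3,-0.6,0.3,0],[-1,-0.3,-0.6,0.3,0],[-1,0,0,0,0],[-1,0,0,0,0]]]'
python3 - <<'E'
from br import *
t=cap('top','t14'); s=cap('scene','s14')
im=t['img'].astype(int); q=np.array([proj(t,[*a,45]) for a in((509,418),(520,292),(362,277),(351,402))]).astype(np.int32)
m=np.zeros(im.shape[:2],np.uint8); cv2.fillPoly(m,[q],1); ys,xs=np.where((m>0)&(im.min(2)>130)); P=np.array([onz(t,x,y,26)[:2] for x,y in zip(xs,ys)]); print('in bin',len(P),P.min(0).round(),P.max(0).round())
sc=s['img'].astype(int)
for st,P in brackets(t): print('tray',st.tolist(),P.mean(0).round(1))
# change vs start (scene and top), blobs
for a,b in(('top0','t14'),('scene0','s14')):
    d=(np.abs(load(a)['img'].astype(int)-load(b)['img']).sum(2)>150).astype(np.uint8); d=cv2.morphologyEx(d,cv2.MORPH_OPEN,np.ones((3,3)))
    n,l,st,ce=cv2.connectedComponentsWithStats(d); print(a,[x.tolist() for x in st[1:] if x[4]>25])
c=load('s14'); print('handle exp',proj(c,[412,-345,156]).round(),proj(c,[412,-345,101]).round())
E
```

```text
time_s: 23.9
eef_pos: [424.2, 340.5, 157.0]
ee_rot: [0.0, 0.999, 0.041, -0.0]
force: [0.4, 1.2, -0.3]
grip_width: 0.551
grip_force: 0.0
time_s: 24.5
eef_pos: [364.6, 220.6, 215.7]
ee_rot: [-0.0, 0.999, 0.041, 0.001]
force: [-0.2, 0.7, -0.3]
grip_width: 1.003
grip_force: 0.0
in bin 210 [391. 328.] [482. 374.]
tray [227, 187, 57, 41, 542] [504.6  65.1]
top0 [[228, 194, 8, 30, 202], [245, 195, 9, 30, 200], [148, 212, 11, 28, 114], [158, 229, 3, 12, 36], [137, 238, 138, 146, 9357], [259, 276, 245, 108, 12019], [225, 285, 29, 37, 670], [248, 307, 33, 23, 332], [284, 359, 6, 11, 43], [278, 368, 4, 8, 29]]
scene0 [[0, 0, 101, 57, 4112], [152, 0, 19, 21, 165], [167, 0, 74, 101, 2952], [239, 9, 5, 9, 29], [130, 29, 6, 10, 48], [119, 32, 10, 11, 71], [82, 38, 30, 30, 471], [125, 44, 6, 6, 30], [130, 44, 13, 19, 122], [0, 49, 21, 57, 688], [48, 84, 10, 21, 122], [90, 91, 40, 36, 782], [161, 100, 21, 15, 140], [63, 104, 22, 10, 110], [261, 112, 7, 7, 33], [54, 115, 23, 20, 216], [269, 114, 7, 6, 37], [146, 132, 33, 14, 298], [234, 139, 6, 6, 26], [75, 141, 8, 18, 98], [227, 145, 8, 7, 40], [237, 167, 25, 15, 172], [126, 170, 58, 40, 1351], [227, 174, 25, 23, 202], [39, 208, 83, 84, 2142], [0, 220, 12, 25, 184], [41, 269, 53, 48, 1006], [25, 295, 7, 8, 37]]
handle exp [132. 266.] [138. 273.]
```

```bash
python3 -c "
from rig import ctrl
print(ctrl.finish_job())"
```

```text
the job is handed in; nothing more can be done
None
```

The job is handed in at about 24.6 s: the latch tripped and the tray is fully out, the pin is back upright in its stand on its collar, the bent bracket is in the scrap bin, and both straight brackets are still on the tray.

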